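Free the stuck plate tray with the release rod

TASK

The plate reader's tray is stuck shut. Take the long release rod from the tool rack and push it down through the small round hole in the top of the reader to trip the latch inside, so that the tray springs fully out, then hang the rod back in the rack, upright in its hole as it was.

Things in the scene. Friction and masses are not known exactly. Their poses are not given: they have to be found in the camera images.
- release_rod: Long rod hanging upright by its collar in a rack hole. From the tip up: steel shaft d 8 x 105 mm, grey collar d 38 x 5, plain straight grey handle d 16 x 60 (z 110 to 170). Origin: lower tip (25 mm above bench), z up the rod. About 70 g. The other two tools in the rack are short plugs (shafts 40, 45 mm) with a 30 mm ball or 38 mm disc on top, up to 180 mm above the bench; which hangs where varies.
- rack: White fixed tool rack, 190 mm long (y), 70 wide (x; foot 90), with end walls. Its top plate, 8 mm thick, upper face 130 mm above the bench, has three 22 mm through holes at y = -60, 0, +60 mm, x = 0. Origin: centre of the underside on the bench, z up. Rack and reader may swap sides.
- access_hole (a point): Centre of the mouth of the 24 mm round hole in the flat top of the plate reader, a fixed white box 240 (x) x 220 (y) x 130 mm high; 60 mm behind its front face, mid width; z up, x to the reader's back. 55 mm below the mouth lies the latch pad, 44 mm square, sprung: 7 mm down (3.3 N) frees the tray, stop at 12 mm (4.5 N). A rod in the hole does not block the tray.
- tray (a joint): How far the reader's tray has slid out of its front face (to the reader's -x), in m: 0 shut and locked by the latch, 0.09 fully out. The tray is 156 mm wide, 8 to 52 mm above the bench, and carries a white well plate. Once freed, its spring drives it out within about 2 s and keeps it there.
Things that resemble listed ones, but are neither listed nor needed, are in the scene too. What is shaped like the release_rod but yellow is not meant.

How it is judged:
By the outcome, as a careful person would: the job done as asked, in the order asked, and still so for the second after the job is handed in, with the robot touching nothing.
It also fails if it takes over 51 s, if anything falls off the work surface, if the arm or the gripper's body presses on something with over 40 N, if the wrist force passes 120 N, or if a joint passes its speed limit or range.

ROBOT

A 7-joint arm with a two-finger parallel gripper is mounted at the origin on the work surface. World frame = base frame: x ahead of the robot, y to its left, z up, the work surface at z = 0. Lengths are in m, angles in rad, forces in N, time in s.
With the tool pointing down it reaches from about 0.4 to 0.925 m from the base axis. Payload 4.1 kg.
Tool frame: the origin (TCP) lies between the finger pads; the fingertips stand 22 mm ahead of it and the grasp point (between the pads) lies 3 mm ahead of it (nose_length is the distance from the TCP to the fingertips, in m); z points along the fingers, y is the direction in which the jaws open and shut (so a half turn about z gives the same grasp; the last joint's range is limited). The gripper opens to 85 mm and grips with 20 to 120 N. Pads are 22 mm wide; open, the fingers measure 114 mm over their backs; the gripper's body (76 mm by 85 mm) begins 54 mm behind the grasp point. The pads swing forward as they close: fully open they stand 13 mm farther back than shut.
Start: joints at [1.224, 0.398, 0.045, 1.537, -0.019, 1.207, -0.051], TCP at [0.159, -0.63, 0.253] pointing down, gripper open.
Joint ranges: [-2.82, 2.82], [-0.49, 2.23], [-1.37, 1.46], [0, 2.46], [-1.36, 4.5], [0.23, 2], [-2.94, 2.94]. Speed limits (rad/s): [2.57, 2.57, 3.14, 3.14, 3.14, 3.14, 3.14].

INTERFACE

Orientations are given as a rotation vector (axis times angle).
In Python, from cell import * gives the robot as it stands. The module is installed in compiled form; this text tells all that it offers.
- The arm moves only by the tool step_arm, never from a script. Its argument "deltas" is a list of rows, each an object with "linear": the shift along the world's x, y, z in cm, a list of three; "turn": the turn, a rotation vector about the world's x, y, z in degrees, a list of three. A call has exactly 8 rows; each row is the pose to reach, as a shift and turn from the pose commanded when the call began; what a row does not reach only later rows make up. A row lasts 1/8 s, in which the tool goes at most 62.5 mm and 10.7 degrees, less where a joint would pass 70% of its speed; a pose out of reach is approached as far as the arm can. A call with a gripper value outside its range is refused whole. "jaw" is the finger opening in cm, from 0 to 8.54, set as the call begins (left out, the last holds). The fingers move at their own pace and stop on an object; "squeeze" is the grip in N (left out, the last holds). Time passes only in rows, so rows that repeat a pose let the fingers close, or fill a call up. It gives the time, the measured TCP pose, the force and the opening at its end, in the units of the state.
- get_obs(): the state, without advancing time (a new reading comes with each control period).
- snapshot(name): name is "side" or "top" or "wrist"; returns a dict with "img" (384x512x3 uint8, red, green, blue), "mtx" (3x3 intrinsics, pixels), "position" and "attitude" of the camera in the world. Camera axes: x right, y down, z forward; pixel columns grow to the right and rows downward; lengths in m; the calibration is good to about 2 mm. A picture is of the moment at which its call begins. There is no depth.
- job_done(): hands the job in, once; it reports no verdict.
The state is a dict: "clock": time; "joint_pos": joint angles; "joint_velocities": joint speeds; "joint_efforts": joint torques, N m; "tcp_pos": TCP position; "eef_rot": TCP orientation; "wrist_force": force on the tool from outside, world axes, zero at the start; "torque": the same for the moment, N m; "gripper_width": finger opening in m.
Only numpy, scipy, OpenCV 4.12 (cv2) and the standard library are available. Lean on these libraries where they do the work, as an engineer would, in place of code of your own. Each camera call takes 0.05 s, during which the arm holds its last target.

## Working session

There is one attempt and no reset: what is moved stays moved. The work goes in short steps, Python scripts to look and compute and a tool call to move; the robot and the scene stay as the last step left them, time stands still between calls to the robot, and variables do not carry over. Pictures are saved under pics/ and viewed, and the job is handed in when it is done.

Besides the shell and the picture viewer there is one more tool, called after "Emit:" as a command line: name --argument value ..., lists and objects as JSON in quotes. step_arm: Moves the arm, as the interface text tells. Its arguments: {"type":"object","properties":{"deltas":{"type":"array","items":{"type":"object","properties":{"linear":{"type":"array","items":{"type":"number"}},"turn":{"type":"array","items":{"type":"number"}}}}},"jaw":{"type":"number"},"squeeze":{"type":"number"}},"required":["deltas"]}

```bash
mkdir -p pics; cat > h.py <<'E'
from cell import *
import numpy as np, cv2
from scipy.spatial.transform import Rotation as R
def att(s):
    a=np.array(s["attitude"],float)
    return a if a.shape==(3,3) else R.from_rotvec(a).as_matrix()
def ray(s,px):
    K=np.array(s["mtx"]);d=np.linalg.inv(K)@np.array([px[0],px[1],1.0])
    return np.array(s["position"]),att(s)@d
def onz(s,px,z):
    o,d=ray(s,px);return o+d*(z-o[2])/d[2]
def proj(s,p):
    c=att(s).T@(np.array(p)-np.array(s["position"]));u=np.array(s["mtx"])@c;return u[:2]/u[2]
def save(s,n):cv2.imwrite(f"pics/{n}.png",s["img"][:,:,::-1])
E
python3 - <<'E'
from h import *
o=get_obs();print({k:np.round(v,3) for k,v in o.items()})
for n in("side","top","wrist"):
    s=snapshot(n);save(s,n+"0");print(n,np.round(s["mtx"],1).tolist(),s["position"],s["attitude"])
a=[cv2.imread(f"pics/{n}0.png") for n in("side","top")]
E
```

```text
{'clock': np.float64(0.0), 'joint_pos': array([ 1.224,  0.399,  0.045,  1.538, -0.019,  1.207, -0.051]), 'joint_velocities': array([-0.001,  0.   , -0.001, -0.   ,  0.   , -0.   , -0.001]), 'joint_efforts': array([-1.0000e-03, -4.7514e+01,  1.3640e+00, -2.5422e+01,  1.2000e-02,
        9.0000e-03,  0.0000e+00]), 'tcp_pos': array([ 0.159, -0.63 ,  0.252]), 'eef_rot': array([-3.116e+00, -3.880e-01,  1.000e-03]), 'wrist_force': array([0.364, 0.389, 0.137]), 'torque': array([ 0.03 ,  0.038, -0.018]), 'gripper_width': np.float64(0.085)}
side [[372.7, 0.0, 256.8], [0.0, 372.7, 188.6], [0.0, 0.0, 1.0]] [0.79359211 0.18852557 0.84767996] [-1.30301464 -2.59773357  0.54957501]
top [[496.3, 0.0, 264.0], [0.0, 496.3, 196.1], [0.0, 0.0, 1.0]] [ 0.4585877  -0.01718027  1.39567232] [-2.19372482  2.21174696 -0.03663587]
wrist [[315.4, 0.0, 256.5], [0.0, 315.4, 192.9], [0.0, 0.0, 1.0]] [ 0.23025765 -0.61130182  0.37237871] [ 2.28798966 -1.78348255 -0.26430137]
```

View pics/side0.png

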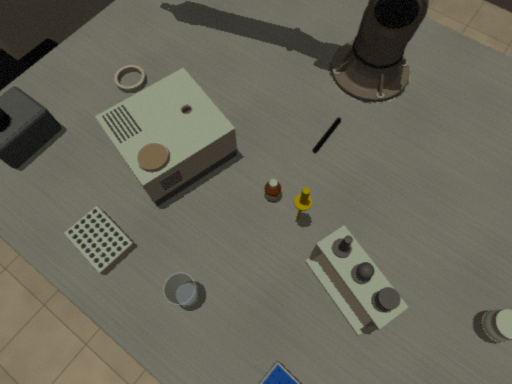

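View pics/top0.png

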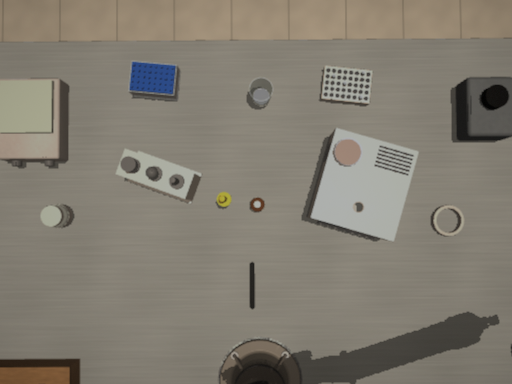

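View pics/wrist0.png

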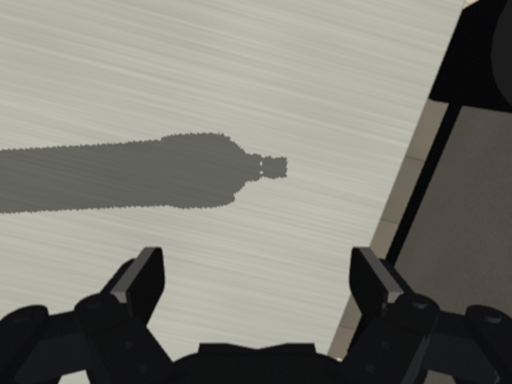

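Top view: the reader is on the right, with its top hole at (359,207), a coaster at (347,152) and vents at (395,160). The hole is near the edge facing the robot, so that edge is the front. The rack is on the left.

Candidates for the rod, by pixel in the top view:
- (177,181): thin grey handle
- (153,172): ball plug
- (129,165): disc plug
- (224,199): yellow look-alike
- (252,285): black pen on the bench

The description fits the one at (177,181), which is (346,241) in the side view. I'll check it in a close crop.

```bash
python3 - <<'E'
from h import *
t=cv2.imread("pics/top0.png");s=cv2.imread("pics/side0.png")
a=cv2.resize(t[140:215,110:240],(780,450),interpolation=cv2.INTER_CUBIC)
cv2.imwrite("pics/c1.png",a)
a=cv2.resize(s[180:340,280:420],(525,600),interpolation=cv2.INTER_CUBIC)
cv2.imwrite("pics/c2.png",a)
a=cv2.resize(t[120:250,300:430],(600,600),interpolation=cv2.INTER_CUBIC)
cv2.imwrite("pics/c3.png",a)
E
```

```text
(no output)
```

View pics/c1.png

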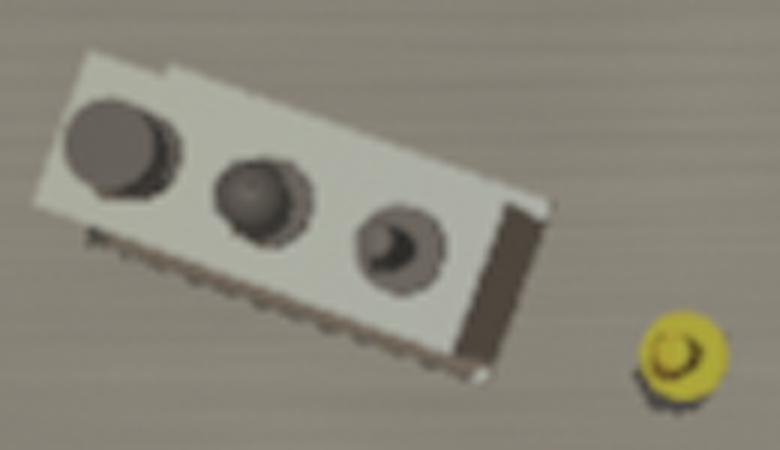

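View pics/c2.png

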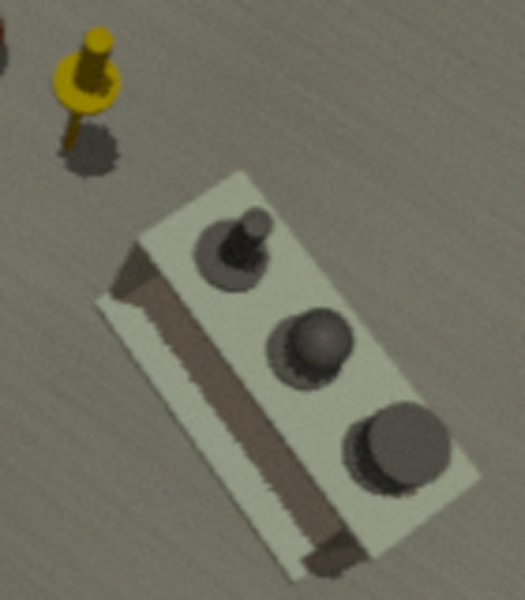

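View pics/c3.png

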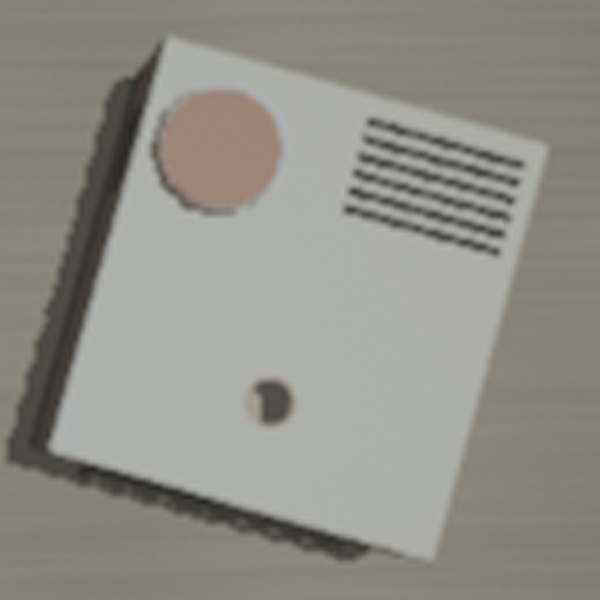

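The crop confirms it: a thin round handle on a wide collar, grey, at rack end (177,181) top and (346,241) side. The neighbours are a ball and a disc, and the yellow rod stands on its own. The reader hole is at (358.5,207), near the front edge.

```bash
python3 - <<'E'
from h import *
T=snapshot("top");S=snapshot("side")
f=lambda x,y,s,ox,oy:((x+.5)/s-.5+ox,(y+.5)/s-.5+oy)
c1=lambda x,y:f(x,y,6,110,140)
c2=lambda x,y:f(x,y,3.75,280,180)
c3=lambda x,y:f(x,y,4.615,300,120)
pr=lambda n,v:print(n,np.round(v,4))
pr("handle top T",onz(T,c1(378,243),.195));pr("handle top S",onz(S,c2(258,222),.195))
pr("collar T",onz(T,c1(401,250),.135));pr("collar S",onz(S,c2(233,255),.135))
a,b=onz(T,c1(35,207),.13),onz(T,c1(455,354),.13);pr("edge",(a,b));print(np.degrees(np.arctan2(*(b-a)[[1,0]])),np.linalg.norm(b-a))
a,b=onz(T,c1(170,65),.13),onz(T,c1(510,188),.13);print(np.degrees(np.arctan2(*(b-a)[[1,0]])))
pr("yellow",onz(T,c1(678,350),.195));pr("yellowcollar",onz(T,c1(684,357),.135))
pr("yellowS",onz(S,c2(98,40),.195)); pr("yS coll",onz(S,c2(87,82),.135))
pr("hole T",onz(T,c3(270,401),.13))
im=S["img"];cv2.imwrite("pics/c4.png",cv2.resize(im[60:200,90:245,::-1],(620,560),interpolation=cv2.INTER_CUBIC))
cs=[onz(T,c3(*p),.13) for p in((168,36),(548,147),(434,559),(48,452))]
for p in cs: pr("corner",p)
for i in range(4):
    d=cs[(i+1)%4]-cs[i];print(np.linalg.norm(d),np.degrees(np.arctan2(d[1],d[0])))
m=(cs[2]+cs[3])/2;u=((cs[0]+cs[1])/2-m);u/=np.linalg.norm(u);pr("hole from box",m+.06*u)
o=get_obs();print(R.from_rotvec(o["eef_rot"]).as_matrix().round(3))
# hole in side by projecting
pr("proj hole S",proj(S,onz(T,c3(270,401),.13)))
E
```

```text
handle top T [0.5414 0.2062 0.195 ]
handle top S [0.5438 0.2071 0.195 ]
collar T [0.5425 0.2076 0.135 ]
collar S [0.5439 0.2076 0.135 ]
edge [[0.5625 0.3645 0.13  ]
 [0.4983 0.1856 0.13  ]]
-109.72716523816716 0.19004617404647692
-110.37004088221381
yellow [0.4972 0.0852 0.195 ]
yellowcollar [0.4961 0.0878 0.135 ]
yellowS [0.5102 0.0922 0.195 ]
yS coll [0.5087 0.0925 0.135 ]
hole T [ 0.4745 -0.2546  0.13  ]
corner [ 0.6777 -0.201   0.13  ]
corner [ 0.614  -0.4107  0.13  ]
corner [ 0.3868 -0.3436  0.13  ]
corner [ 0.4474 -0.1317  0.13  ]
0.21918807456998352 -106.8816757106637
0.23695667133583218 163.5502921540682
0.22041060216997355 74.0379304788046
0.24048813907812192 -16.740555919548232
hole from box [ 0.4746 -0.2548  0.13  ]
[[ 0.969  0.245 -0.   ]
 [ 0.245 -0.969  0.001]
 [-0.    -0.001 -1.   ]]
proj hole S [186.7913 108.5763]
```

View pics/c4.png

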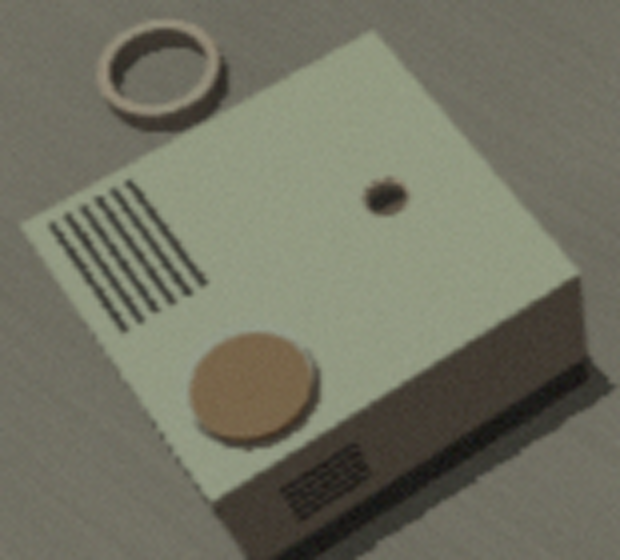

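The two views agree to within about 2 mm: rod at (0.543, 0.207), hole at (0.4745, -0.254), rack line at 70°. I'll set the jaw axis across the rack, at -20°, which is +56° about z from now. Moving over high.

Emit:
step_arm --deltas '[{"linear": [3.3, 3.8, 1.2], "turn": [0, 0, 5]}, {"linear": [6.6, 7.6, 2.4], "turn": [0, 0, 10]}, {"linear": [9.9, 11.4, 3.6], "turn": [0, 0, 15]}, {"linear": [13.2, 15.2, 4.8], "turn": [0, 0, 20]}, {"linear": [16.5, 19, 6], "turn": [0, 0, 25]}, {"linear": [19.8, 22.8, 7], "turn": [0, 0, 30]}, {"linear": [23.1, 26.6, 8], "turn": [0, 0, 35]}, {"linear": [26.4, 30.4, 8], "turn": [0, 0, 40]}]' --jaw 8.5 --squeeze 60

```text
clock: 1.25
tcp_pos: [0.4247, -0.3251, 0.3344]
eef_rot: [2.793, 1.434, 0.001]
wrist_force: [1.2, -0.3, -1.5]
gripper_width: 0.085
```

Emit:
step_arm --deltas '[{"linear": [1.5, 5.6, 0], "turn": [0, 0, 2]}, {"linear": [3, 11.2, 0], "turn": [0, 0, 4]}, {"linear": [4.5, 16.8, 0], "turn": [0, 0, 6]}, {"linear": [6, 22.4, 0], "turn": [0, 0, 8]}, {"linear": [7.5, 28, 0], "turn": [0, 0, 10]}, {"linear": [9, 33.6, 0], "turn": [0, 0, 12]}, {"linear": [10.5, 39.2, 0], "turn": [0, 0, 14]}, {"linear": [11.5, 44.8, 0], "turn": [0, 0, 16]}]'

```text
clock: 2.25
tcp_pos: [0.5389, 0.1234, 0.3334]
eef_rot: [2.569, 1.807, 0.001]
wrist_force: [0.3, 1.0, -0.1]
gripper_width: 0.0852
```

Emit:
step_arm --deltas '[{"linear": [0.1, 2, 0], "turn": [0, 0, 0]}, {"linear": [0.3, 5, 0], "turn": [0, 0, 0]}, {"linear": [0.5, 8.5, 0], "turn": [0, 0, 0]}, {"linear": [0.5, 8.5, -2], "turn": [0, 0, 0]}, {"linear": [0.5, 8.5, -4], "turn": [0, 0, 0]}, {"linear": [0.5, 8.5, -6], "turn": [0, 0, 0]}, {"linear": [0.5, 8.5, -6], "turn": [0, 0, 0]}, {"linear": [0.5, 8.5, -6], "turn": [0, 0, 0]}]'

```text
clock: 3.25
tcp_pos: [0.5438, 0.207, 0.2741]
eef_rot: [2.57, 1.806, 0.002]
wrist_force: [-0.3, -0.6, -0.1]
gripper_width: 0.085
```

```bash
python3 - <<'E'
from h import *
s=snapshot("wrist");save(s,"w1");s2=snapshot("side");save(s2,"s1")
o=get_obs();print(o["tcp_pos"],R.from_rotvec(o["eef_rot"]).as_matrix().round(3))
print(proj(s,[.543,.207,.195]),proj(s,[.543,.207,.135]))
E
```

```text
[0.54398714 0.20713279 0.27447586] [[ 0.339  0.941  0.002]
 [ 0.941 -0.339  0.001]
 [ 0.001  0.002 -1.   ]]
[255.86458975 213.33393924] [255.93703073 188.8609499 ]
```

View pics/w1.png

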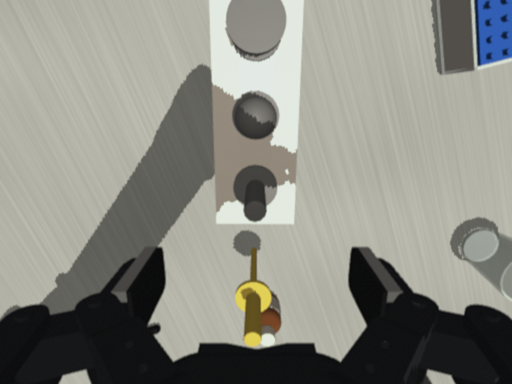

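The wrist view shows the handle top at (255,211), within 2 px of the predicted (256,213), and the jaws straddle the rack as intended. Going down to grasp.

Emit:
step_arm --deltas '[{"linear": [0, 0, -2], "turn": [0, 0, 0]}, {"linear": [0, 0, -4], "turn": [0, 0, 0]}, {"linear": [0, 0, -6], "turn": [0, 0, 0]}, {"linear": [0, 0, -8], "turn": [0, 0, 0]}, {"linear": [0, 0, -9.5], "turn": [0, 0, 0]}, {"linear": [0, 0, -10.3], "turn": [0, 0, 0]}, {"linear": [0, 0, -10.3], "turn": [0, 0, 0]}, {"linear": [0, 0, -10.3], "turn": [0, 0, 0]}]'

```text
clock: 4.35
tcp_pos: [0.5439, 0.2072, 0.171]
eef_rot: [2.57, 1.806, 0.002]
wrist_force: [0.6, -0.4, -0.1]
gripper_width: 0.0846
```

Emit:
step_arm --deltas '[{"linear": [0, 0, 0], "turn": [0, 0, 0]}, {"linear": [0, 0, 0], "turn": [0, 0, 0]}, {"linear": [0, 0, 0], "turn": [0, 0, 0]}, {"linear": [0, 0, 0], "turn": [0, 0, 0]}, {"linear": [0, 0, 0], "turn": [0, 0, 0]}, {"linear": [0, 0, 0], "turn": [0, 0, 0]}, {"linear": [0, 0, 0], "turn": [0, 0, 0]}, {"linear": [0, 0, 0], "turn": [0, 0, 0]}]' --jaw 0.5 --squeeze 60

```text
clock: 5.35
tcp_pos: [0.5435, 0.2069, 0.1705]
eef_rot: [2.57, 1.806, 0.0]
wrist_force: [-1.4, -0.1, 1.8]
gripper_width: 0.0144
```

The jaws stopped at 14 mm, on the handle. Lifting straight up.

Emit:
step_arm --deltas '[{"linear": [0, 0, 1.5], "turn": [0, 0, 0]}, {"linear": [0, 0, 4], "turn": [0, 0, 0]}, {"linear": [0, 0, 7], "turn": [0, 0, 0]}, {"linear": [0, 0, 11], "turn": [0, 0, 0]}, {"linear": [0, 0, 15], "turn": [0, 0, 0]}, {"linear": [0, 0, 19], "turn": [0, 0, 0]}, {"linear": [0, 0, 22], "turn": [0, 0, 0]}, {"linear": [0, 0, 24], "turn": [0, 0, 0]}]'

```text
clock: 6.35
tcp_pos: [0.5435, 0.2072, 0.413]
eef_rot: [2.569, 1.806, 0.004]
wrist_force: [-0.3, 0.3, -0.7]
gripper_width: 0.0146
```

```bash
python3 - <<'E'
from h import *
a=snapshot("top");b=snapshot("side");c=snapshot("wrist")
save(a,"t2");save(b,"s2");save(c,"w2")
o=get_obs();p=o["tcp_pos"];print(p)
for s in(a,b,c):print(proj(s,p-[0,0,.1455]),proj(s,p-[0,0,.0355]))
cv2.imwrite("pics/c5.png",np.hstack([b["img"],c["img"]])[:,:,::-1][:, :, :].copy())
cv2.imwrite("pics/c5.png",cv2.resize(cv2.imread("pics/c5.png"),(800,300)))
E
```

```text
[0.54360835 0.20724999 0.41168444]
[166.31787822 177.02415341] [155.70457752 173.09977368]
[358.30342086 226.53777165] [378.28365147 201.41187352]
[255.92732822 187.06915607] [256.42173331 240.67293116]
```

View pics/s2.png

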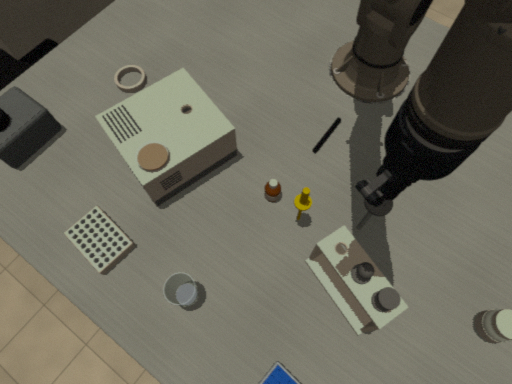

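View pics/w2.png

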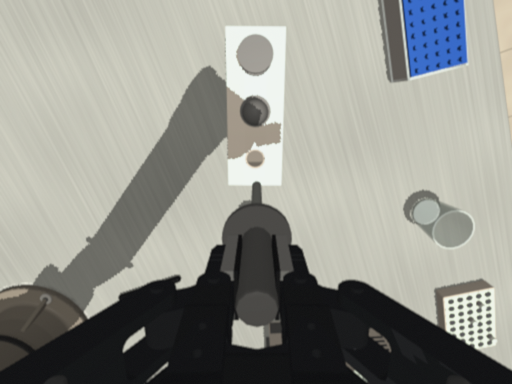

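The rod is held upright. Its tip is at (256,185) in the wrist view, against (256,187) predicted. The empty rack hole is at (255,158). Carrying the rod to the reader.

```bash
python3 - <<'E'
from h import *
s=snapshot("wrist");print(onz(s,(255.3,158),.13), onz(s,(255.5,158),.122))
im=s["img"][140:180,235:280];cv2.imwrite("pics/c6.png",cv2.resize(im[:,:,::-1],None,fx=12,fy=12,interpolation=cv2.INTER_CUBIC))
E
```

```text
[0.5424966  0.20830518 0.13      ] [0.54223637 0.20685577 0.122     ]
```

Emit:
step_arm --deltas '[{"linear": [-0.6, -3.5, 0], "turn": [0, 0, 0]}, {"linear": [-1.4, -9, 0], "turn": [0, 0, 0]}, {"linear": [-2.3, -15, 0], "turn": [0, 0, 0]}, {"linear": [-3.2, -21, 0], "turn": [0, 0, 0]}, {"linear": [-4.1, -27, 0], "turn": [0, 0, 0]}, {"linear": [-5, -33, 0], "turn": [0, 0, 0]}, {"linear": [-5.8, -38.5, 0], "turn": [0, 0, 0]}, {"linear": [-6.4, -43, 0], "turn": [0, 0, 0]}]'

```text
clock: 7.55
tcp_pos: [0.4779, -0.2256, 0.4089]
eef_rot: [-2.571, -1.803, 0.003]
wrist_force: [0.4, 0.4, -0.5]
gripper_width: 0.0148
```

Emit:
step_arm --deltas '[{"linear": [-0.4, -2, 0], "turn": [0, 0, 0]}, {"linear": [-0.5, -3.2, -1], "turn": [0, 0, 0]}, {"linear": [-0.5, -3.2, -3], "turn": [0, 0, 0]}, {"linear": [-0.5, -3.2, -6], "turn": [0, 0, 0]}, {"linear": [-0.5, -3.2, -9], "turn": [0, 0, 0]}, {"linear": [-0.5, -3.2, -11], "turn": [0, 0, 0]}, {"linear": [-0.5, -3.2, -11.5], "turn": [0, 0, 0]}, {"linear": [-0.5, -3.2, -11.5], "turn": [0, 0, 0]}]'

```text
clock: 8.55
tcp_pos: [0.4749, -0.2541, 0.2953]
eef_rot: [-2.568, -1.809, -0.001]
wrist_force: [-0.1, 0.2, -1.0]
gripper_width: 0.0148
```

```bash
python3 - <<'E'
from h import *
c=snapshot("wrist");save(c,"w3");b=snapshot("side");save(b,"s3")
o=get_obs();p=o["tcp_pos"];print(p)
for s in(b,c):print(proj(s,p-[0,0,.1455]),proj(s,[.4745,-.2546,.13]))
cv2.imwrite("pics/c7.png",cv2.resize(c["img"][120:260,180:340,::-1],(640,560),interpolation=cv2.INTER_CUBIC))
cv2.imwrite("pics/c8.png",cv2.resize(b["img"][50:190,100:260,::-1],(640,560),interpolation=cv2.INTER_CUBIC))
E
```

```text
[ 0.4751719  -0.25487796  0.29629006]
[184.93172662 103.22036418] [186.80462268 108.57145223]
[257.64269226 187.46256511] [256.79019165 181.41317027]
```

View pics/c7.png

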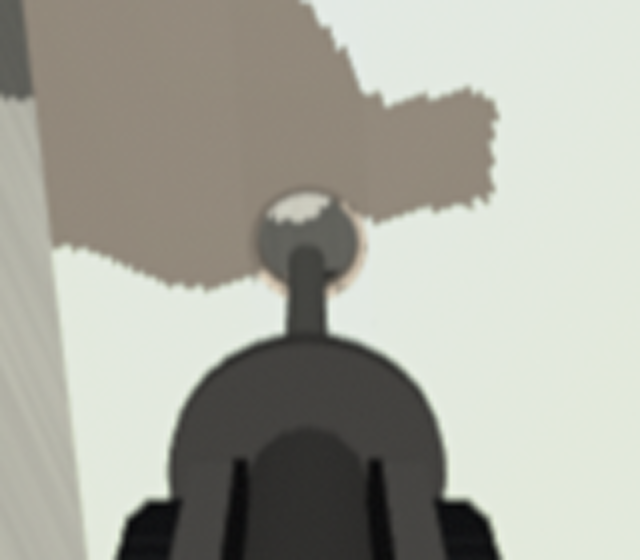

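View pics/c8.png

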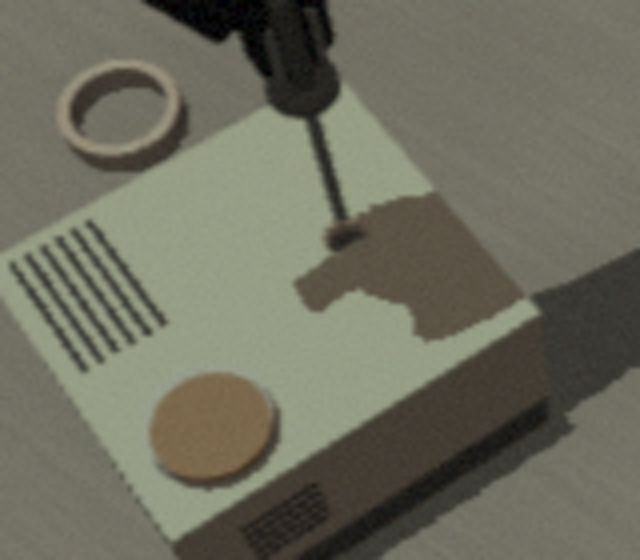

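View pics/c6.png

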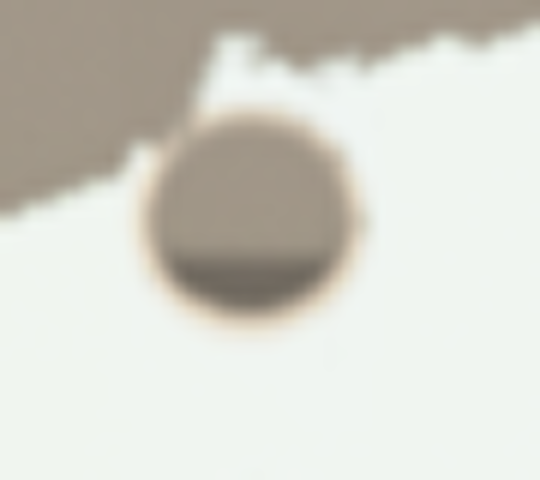

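The wrist view has the tip over the mouth: hole at (257,180), rod tip at about (256,185). The side view agrees. Tip is at z≈0.150 and the pad at 0.075, so I'll insert and then press slowly.

Emit:
step_arm --deltas '[{"linear": [0, 0, -1], "turn": [0, 0, 0]}, {"linear": [0, 0, -2], "turn": [0, 0, 0]}, {"linear": [0, 0, -3], "turn": [0, 0, 0]}, {"linear": [0, 0, -4], "turn": [0, 0, 0]}, {"linear": [0, 0, -5], "turn": [0, 0, 0]}, {"linear": [0, 0, -6], "turn": [0, 0, 0]}, {"linear": [0, 0, -7], "turn": [0, 0, 0]}, {"linear": [0, 0, -7], "turn": [0, 0, 0]}]'

```text
clock: 9.65
tcp_pos: [0.4739, -0.2549, 0.2243]
eef_rot: [-2.569, -1.806, 0.001]
wrist_force: [-0.3, 0.0, 0.0]
gripper_width: 0.0146
```

Emit:
step_arm --deltas '[{"linear": [0, 0, -0.3], "turn": [0, 0, 0]}, {"linear": [0, 0, -0.6], "turn": [0, 0, 0]}, {"linear": [0, 0, -0.9], "turn": [0, 0, 0]}, {"linear": [0, 0, -1.2], "turn": [0, 0, 0]}, {"linear": [0, 0, -1.4], "turn": [0, 0, 0]}, {"linear": [0, 0, -1.5], "turn": [0, 0, 0]}, {"linear": [0, 0, -1.5], "turn": [0, 0, 0]}, {"linear": [0, 0, -1.5], "turn": [0, 0, 0]}]'

```text
clock: 10.65
tcp_pos: [0.4748, -0.2553, 0.2106]
eef_rot: [2.569, 1.806, 0.001]
wrist_force: [0.2, -0.6, 2.7]
gripper_width: 0.0149
```

```bash
python3 - <<'E'
from h import *
a=snapshot("top");save(a,"t4");b=snapshot("side")
print(get_obs()["tcp_pos"],get_obs()["wrist_force"])
cv2.imwrite("pics/c9.png",np.vstack([cv2.resize(b["img"][20:200,70:290,::-1],(440,360)),]))
E
```

```text
[ 0.47478805 -0.25526305  0.21054578] [1.06525821 0.05052128 2.88568147]
```

View pics/t4.png

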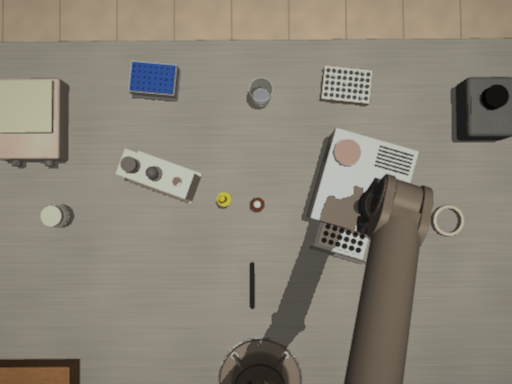

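View pics/c9.png

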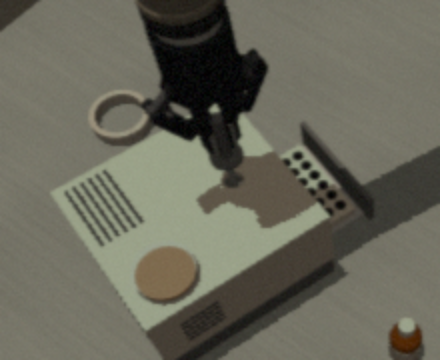

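The tray is already sliding out: the well plate shows at (345,240) in the top view, and the wrist force is 2.9 N. I'll hold for a second while it travels.

Emit:
step_arm --deltas '[{"linear": [0, 0, -0.1], "turn": [0, 0, 0]}, {"linear": [0, 0, -0.1], "turn": [0, 0, 0]}, {"linear": [0, 0, -0.1], "turn": [0, 0, 0]}, {"linear": [0, 0, -0.1], "turn": [0, 0, 0]}, {"linear": [0, 0, -0.1], "turn": [0, 0, 0]}, {"linear": [0, 0, -0.1], "turn": [0, 0, 0]}, {"linear": [0, 0, -0.1], "turn": [0, 0, 0]}, {"linear": [0, 0, -0.1], "turn": [0, 0, 0]}]'

```text
clock: 11.75
tcp_pos: [0.4746, -0.2552, 0.2094]
eef_rot: [2.57, 1.806, 0.0]
wrist_force: [1.1, 0.0, 3.6]
gripper_width: 0.0146
```

```bash
python3 - <<'E'
from h import *
a=snapshot("top");save(a,"t5");b=snapshot("side");save(b,"s5")
print(get_obs()["tcp_pos"],get_obs()["wrist_force"])
cv2.imwrite("pics/c10.png",cv2.resize(a["img"][120:290,290:430,::-1],(490,595)))
E
```

```text
[ 0.4746046  -0.25521269  0.20944469] [ 1.66979333 -0.74541828  3.30458555]
```

View pics/c10.png

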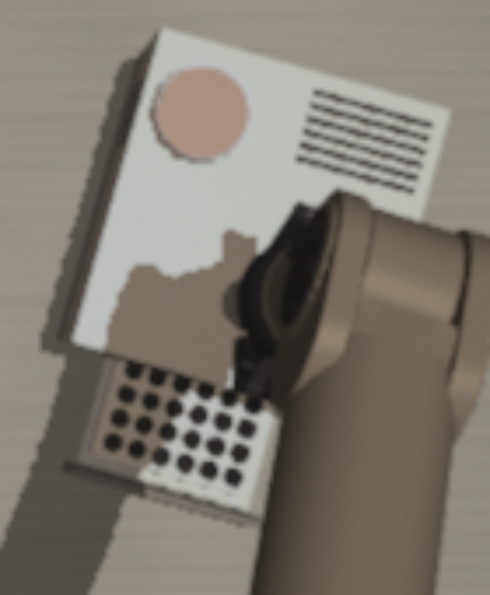

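The front panel is now well out, lower left at (68,468) in the crop. I'll measure it once the arm is clear. Withdrawing straight up and carrying the rod back.

Emit:
step_arm --deltas '[{"linear": [0, 0, 1], "turn": [0, 0, 0]}, {"linear": [0, 0, 3], "turn": [0, 0, 0]}, {"linear": [0, 0, 6], "turn": [0, 0, 0]}, {"linear": [0, 0, 9], "turn": [0, 0, 0]}, {"linear": [0, 0, 12], "turn": [0, 0, 0]}, {"linear": [0, 0, 15], "turn": [0, 0, 0]}, {"linear": [0, 0, 18], "turn": [0, 0, 0]}, {"linear": [0, 0, 20], "turn": [0, 0, 0]}]'

```text
clock: 12.85
tcp_pos: [0.4733, -0.2547, 0.4101]
eef_rot: [-2.569, -1.805, 0.002]
wrist_force: [0.2, -0.1, -0.2]
gripper_width: 0.0148
```

Emit:
step_arm --deltas '[{"linear": [0.5, 3, 0], "turn": [0, 0, 0]}, {"linear": [1.3, 8.5, 0], "turn": [0, 0, 0]}, {"linear": [2.2, 14.5, 0], "turn": [0, 0, 0]}, {"linear": [3.1, 20.5, 0], "turn": [0, 0, 0]}, {"linear": [4, 26.5, 0], "turn": [0, 0, 0]}, {"linear": [4.9, 32.5, 0], "turn": [0, 0, 0]}, {"linear": [5.7, 38, 0], "turn": [0, 0, 0]}, {"linear": [6.4, 42.5, 0], "turn": [0, 0, 0]}]'

```text
clock: 13.85
tcp_pos: [0.5369, 0.1716, 0.4086]
eef_rot: [-2.568, -1.808, 0.006]
wrist_force: [0.3, 0.0, -0.8]
gripper_width: 0.0148
```

Emit:
step_arm --deltas '[{"linear": [0.3, 2, 0], "turn": [0, 0, 0]}, {"linear": [0.5, 3.7, -1], "turn": [0, 0, 0]}, {"linear": [0.5, 3.7, -3], "turn": [0, 0, 0]}, {"linear": [0.5, 3.7, -6], "turn": [0, 0, 0]}, {"linear": [0.5, 3.7, -9], "turn": [0, 0, 0]}, {"linear": [0.5, 3.7, -11], "turn": [0, 0, 0]}, {"linear": [0.5, 3.7, -11.3], "turn": [0, 0, 0]}, {"linear": [0.5, 3.7, -11.3], "turn": [0, 0, 0]}]'

```text
clock: 14.85
tcp_pos: [0.5434, 0.2064, 0.2964]
eef_rot: [2.571, 1.806, -0.001]
wrist_force: [0.4, -0.2, -1.0]
gripper_width: 0.0142
```

```bash
python3 - <<'E'
from h import *
c=snapshot("wrist");save(c,"w6");b=snapshot("side");a=snapshot("top")
o=get_obs();p=o["tcp_pos"];print(p)
for s in(b,c):print(proj(s,p-[0,0,.1455]),proj(s,[.5424,.208,.13]))
cv2.imwrite("pics/c11.png",cv2.resize(c["img"][120:260,180:340,::-1],(640,560),interpolation=cv2.INTER_CUBIC))
cv2.imwrite("pics/c12.png",np.hstack([cv2.resize(b["img"][180:340,280:420,::-1],(390,450)),cv2.resize(a["img"][120:290,290:430,::-1],(400,450))]))
E
```

```text
[0.54385539 0.20700142 0.2973467 ]
[343.33616527 245.15965978] [341.81943038 247.82454077]
[257.28385334 185.80994204] [255.40810901 179.13695239]
```

View pics/c11.png

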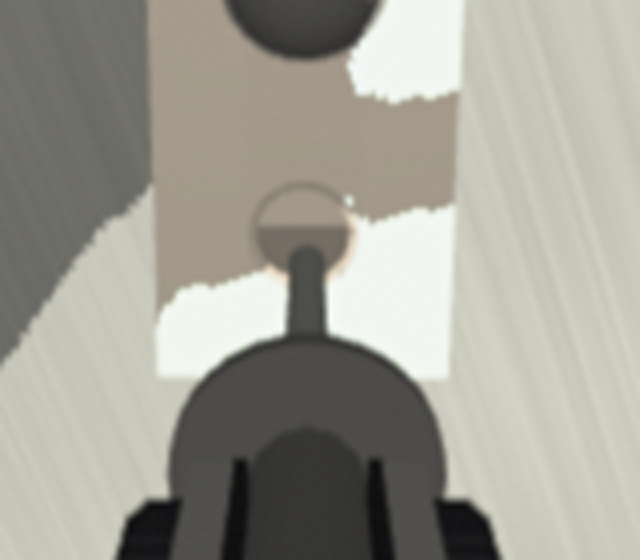

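View pics/c12.png

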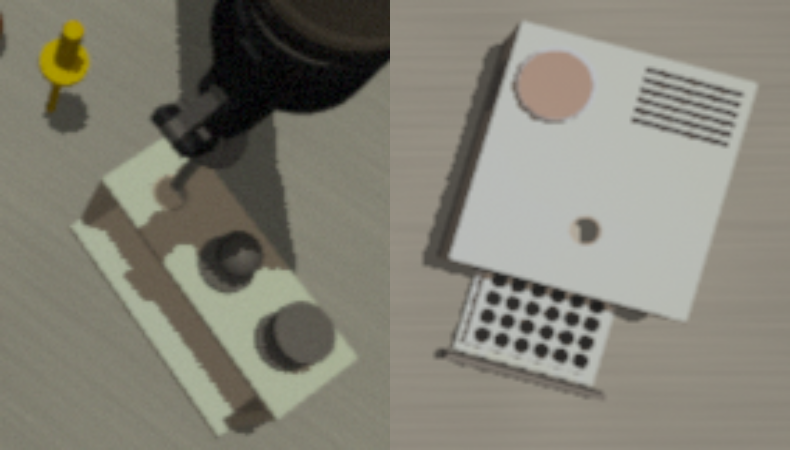

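The tip is over the rack hole: hole at (255,178) in the wrist view, offset under 2 mm. The tray is out in the top view. Lowering the rod until the collar seats, at TCP z≈0.171.

Emit:
step_arm --deltas '[{"linear": [-0.1, 0.1, -1.5], "turn": [0, 0, 0]}, {"linear": [-0.1, 0.1, -3.5], "turn": [0, 0, 0]}, {"linear": [-0.1, 0.1, -5.5], "turn": [0, 0, 0]}, {"linear": [-0.1, 0.1, -7.5], "turn": [0, 0, 0]}, {"linear": [-0.1, 0.1, -9.5], "turn": [0, 0, 0]}, {"linear": [-0.1, 0.1, -11.5], "turn": [0, 0, 0]}, {"linear": [-0.1, 0.1, -12.1], "turn": [0, 0, 0]}, {"linear": [-0.1, 0.1, -12.5], "turn": [0, 0, 0]}]'

```text
clock: 16.0
tcp_pos: [0.5426, 0.208, 0.1712]
eef_rot: [-2.57, -1.807, -0.001]
wrist_force: [-0.3, -1.0, 0.2]
gripper_width: 0.0147
```

```bash
python3 - <<'E'
from h import *
o=get_obs();print(o["tcp_pos"],o["wrist_force"],o["gripper_width"])
b=snapshot("side")
cv2.imwrite("pics/c13.png",cv2.resize(b["img"][180:340,280:420,::-1],(525,600)))
E
```

```text
[0.54264422 0.20803262 0.17116117] [-0.28911834 -0.96203163  0.17835022] 0.014700853779970324
```

View pics/c13.png

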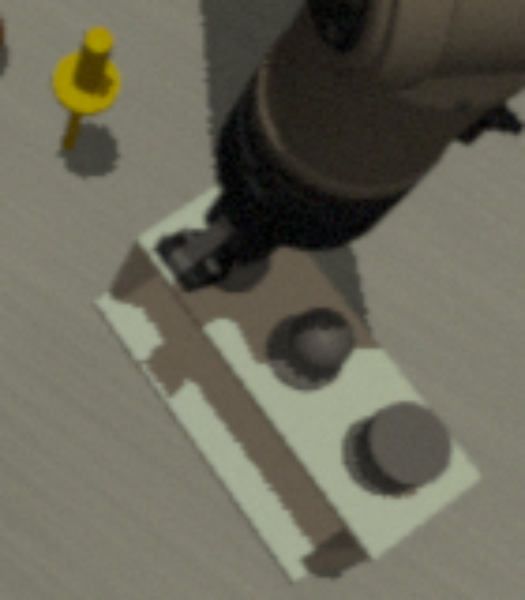

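The collar is at the plate. Opening, then lifting clear.

Emit:
step_arm --deltas '[{"linear": [0, 0, -0.1], "turn": [0, 0, 0]}, {"linear": [0, 0, -0.1], "turn": [0, 0, 0]}, {"linear": [0, 0, -0.1], "turn": [0, 0, 0]}, {"linear": [0, 0, -0.1], "turn": [0, 0, 0]}, {"linear": [0, 0, -0.1], "turn": [0, 0, 0]}, {"linear": [0, 0, -0.1], "turn": [0, 0, 0]}, {"linear": [0, 0, -0.1], "turn": [0, 0, 0]}, {"linear": [0, 0, -0.1], "turn": [0, 0, 0]}]'

```text
clock: 17.05
tcp_pos: [0.5425, 0.2078, 0.1705]
eef_rot: [2.57, 1.806, 0.0]
wrist_force: [-1.4, -0.8, 1.8]
gripper_width: 0.0145
```

Emit:
step_arm --deltas '[{"linear": [0, 0, 0], "turn": [0, 0, 0]}, {"linear": [0, 0, 0], "turn": [0, 0, 0]}, {"linear": [0, 0, 0], "turn": [0, 0, 0]}, {"linear": [0, 0, 0], "turn": [0, 0, 0]}, {"linear": [0, 0, 0], "turn": [0, 0, 0]}, {"linear": [0, 0, 0], "turn": [0, 0, 0]}, {"linear": [0, 0, 0], "turn": [0, 0, 0]}, {"linear": [0, 0, 0], "turn": [0, 0, 0]}]' --jaw 8.5

```text
clock: 18.05
tcp_pos: [0.5425, 0.2079, 0.1704]
eef_rot: [2.57, 1.806, 0.0]
wrist_force: [0.1, -0.2, -0.3]
gripper_width: 0.0847
```

Emit:
step_arm --deltas '[{"linear": [0, 0, 1], "turn": [0, 0, 0]}, {"linear": [0, 0, 3], "turn": [0, 0, 0]}, {"linear": [0, 0, 6], "turn": [0, 0, 0]}, {"linear": [0, 0, 9], "turn": [0, 0, 0]}, {"linear": [0, 0, 12], "turn": [0, 0, 0]}, {"linear": [0, 0, 15], "turn": [0, 0, 0]}, {"linear": [0, 0, 17], "turn": [0, 0, 0]}, {"linear": [0, 0, 18], "turn": [0, 0, 0]}]'

```text
clock: 19.05
tcp_pos: [0.5428, 0.2084, 0.3531]
eef_rot: [2.569, 1.806, 0.006]
wrist_force: [0.7, -0.1, -0.2]
gripper_width: 0.0848
```

Emit:
step_arm --deltas '[{"linear": [-0.5, -4, 0], "turn": [0, 0, 0]}, {"linear": [-1, -8, 0], "turn": [0, 0, 0]}, {"linear": [-1.5, -12, 0], "turn": [0, 0, 0]}, {"linear": [-2, -16, 0], "turn": [0, 0, 0]}, {"linear": [-2.5, -19, 0], "turn": [0, 0, 0]}, {"linear": [-3, -22, 0], "turn": [0, 0, 0]}, {"linear": [-3, -22, 0], "turn": [0, 0, 0]}, {"linear": [-3, -22, 0], "turn": [0, 0, 0]}]'

```text
clock: 20.05
tcp_pos: [0.5124, -0.011, 0.3505]
eef_rot: [-2.569, -1.808, -0.001]
wrist_force: [-0.1, 1.0, 0.8]
gripper_width: 0.0849
```

```bash
python3 - <<'E'
from h import *
a=snapshot("top");b=snapshot("side");save(a,"t9");save(b,"s9")
cv2.imwrite("pics/c14.png",np.hstack([cv2.resize(b["img"][180:340,280:420,::-1],(390,450)),cv2.resize(a["img"][120:290,290:430,::-1],(400,450))]))
cv2.imwrite("pics/c15.png",cv2.resize(a["img"][140:215,110:240,::-1],(780,450),interpolation=cv2.INTER_CUBIC))
E
```

```text
(no output)
```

View pics/c14.png

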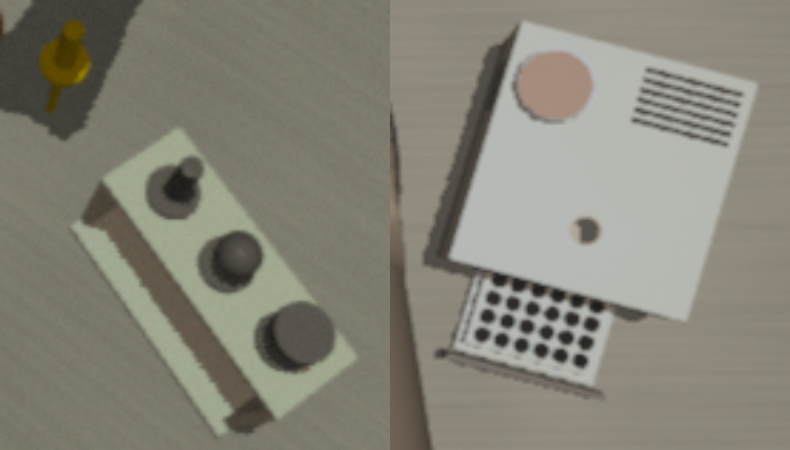

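View pics/c15.png

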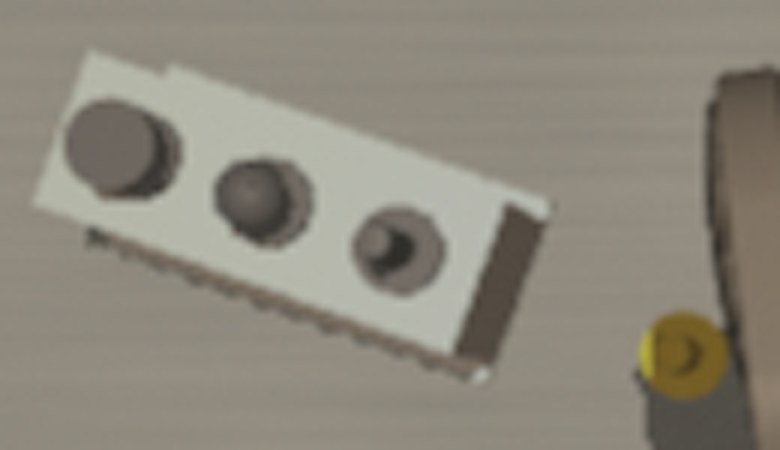

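The rod stands upright in its hole as before: handle at (378,243) and collar at (400,250) in the crop, the same pixels as at the start. Measuring how far the tray is out.

```bash
python3 - <<'E'
from h import *
a=snapshot("top")
f=lambda x,y:((x-390+.5)/2.857-.5+290,(y+.5)/2.647-.5+120)
m0=np.array([.4171,-.23765]);u=np.array([.96,-.28]);u=np.array([.4745,-.2546])-m0;u/=np.linalg.norm(u)
for z in(.052,.06):
  for p in((437,353),(603,397)):print(z,"out",np.dot(m0-onz(a,f(*p),z)[:2],u).round(4))
E
```

```text
0.052 out 0.0946
0.052 out 0.0944
0.06 out 0.0941
0.06 out 0.0939
```

```bash
python3 - <<'E'
from h import *
print(get_obs()["clock"],job_done())
E
```

```text
the job is handed in; nothing more can be done
20.2 None
```

The tray is open and the release rod is back in the rack. I handed the job in at 20.2 s, well inside the 51 s limit.

I took the grey rod from the end hole of the rack, pushed it through the reader's top hole until the tray came free, then hung it back and moved the arm clear.

My last checks, with the gripper open and touching nothing:
- **Tray:** the front panel's outer edge measures about 94 mm in front of the reader. That fits a full 90 mm plus the panel's thickness. It looked the same in the pictures at about 15 s and 20 s.
- **Rod:** it stands upright in its original hole, at about the same pixels as at the start (within one pixel of the camera image), and the other two tools look unmoved.
- **Force:** the wrist force readings never exceeded about 4 N.

No check failed. The two cameras agreed to about 2 mm on the rod and hole. They differed by about 12 mm on the yellow rod, because I assumed the wrong height for it. I didn't need its position, and the arm passed well above it.

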